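# Carry the wet flask to the drying stand

## Robot

A 6-joint arm with a two-finger parallel gripper is mounted at the origin on the work surface. World frame = base frame: x ahead of the robot, y to its left, z up, the work surface at z = 0. Lengths are in m, angles in degrees, forces in N, time in s.
With the tool pointing down it reaches from about 0.3 to 0.75 m from the base axis. Payload 8.5 kg.
Tool frame: the origin (TCP) lies midway between the tips of the shut fingers; the grasp point (between the pads) lies 19 mm behind it (env.grasp_offset is the distance from the TCP to the grasp point, in m); z points along the fingers, y is the line along which they close (so a half turn about z gives the same grasp; the last joint's range is limited). The gripper opens to 85 mm and grips with 20 to 120 N. Pads are 22 mm wide; open, the fingers measure 114 mm over their backs; the gripper's body (76 mm by 85 mm) begins 54 mm behind the grasp point. The pads swing forward as they close: fully open they stand 13 mm farther back than shut.
Start: joints at [58.768, 21.807, 74.336, -0, 83.858, -12.336], TCP at [0.178, 0.52, 0.231] pointing down, gripper open.
Joint ranges: [-178.18, 178.18], [-50.72, 133.34], [12.68, 142.11], [-81.47, 261.47], [9.98, 163.14], [-165.26, 165.26]. Speed limits (degrees/s): [136.94, 136.94, 180, 180, 180, 180].

## Interface

Orientations are given as a 3x3 rotation matrix whose columns are the frame's x, y, z axes.
In Python, from rig import env gives the robot as it stands.
- The arm moves only by the tool servo_tool, never from a script. Its argument "deltas" is text: rows parted by semicolons, each of 7 numbers parted by spaces: the opening, from 0 (shut) to 1 (fully open), then the shift along the tool's x, y, z in mm, then the turn, a rotation vector about the tool's x, y, z in rad. A call has 1 to 8 rows; each row shifts and turns the commanded pose from where the row before left it, along the tool's axes as they then stand; what a row does not reach is not made up. A row lasts 1/12 s, in which the tool goes at most 41.7 mm and 7.16 degrees, less where a joint would pass 70% of its speed; a pose out of reach is approached as far as the arm can. A call is refused whole if a number of a shift passes 41.7 or a number of a turn 0.125, either way. A call with a gripper value outside its range is refused whole. The fingers move at their own pace and stop on an object; "newtons" is the grip in N (left out, the last holds). Time passes only in rows, so rows that do not move let the fingers close. It gives the time, the measured TCP pose, the force, the opening and the grip force at its end, in the units of the state.
- env.observe(): the state, without advancing time (a new reading comes with each control period).
- env.get_image(name): name is "side" or "top" or "wrist"; returns a dict with "img" (420x560x3 uint8, red, green, blue), "depth" (420x560 float32, m along the optical axis (not along the pixel's ray), 0 where there is no reading), "camera_matrix" (3x3 intrinsics, pixels), "world_to_cam" (4x4, takes a point from world to camera coordinates). Camera axes: x right, y down, z forward; pixel columns grow to the right and rows downward; lengths in m; the calibration is good to about 2 mm. A picture is of the moment at which its call begins.
- env.close_job(): hands the job in; it is judged then, once.
Trained networks look in a picture, given as the dict that the camera call returned (one of the last four; its "shot" number tells which), for a name from the list of things; names that differ only in an ending like _2 or _b are one class to them, and where a whole thing is asked for, a point or a joint stands for the part that bears it (a point fixed in the world has none). Each returns a list of dicts, best first, with "conf" (0 to 1); they miss things now and then, are a little off and sometimes report something else, mostly with a low value. They report only what shows in the picture. A call takes as long as a camera call. They do not tell look-alikes from the thing itself.
- env.spot_in(name, picture): "bbox" ([centre column, centre row, width, height] in pixels, round what is visible of it).
- env.spot_point(name, picture): "uv" ([column, row] in pixels: a listed point, or the origin of a listed thing).
The state is a dict: "time_s": time; "q": joint angles; "qvel": joint speeds; "joint_efforts": joint torques, N m; "position": TCP position; "tool_rot": TCP orientation; "ft_force": force on the tool from outside, world axes, zero at the start; "wrist_torque": the same for the moment, N m; "grip_width": finger opening in m; "gripper_force": force on a finger pad.
Only numpy, scipy, OpenCV 4.12 (cv2) and the standard library are available. Lean on these libraries where they do the work, as an engineer would, in place of code of your own. Each camera call takes 0.05 s, during which the arm holds its last target. There are 200 camera calls.

## Task

The freshly glued, still wet leather-wrapped flask lies loose on the wooden carrying tray. Lift the tray by its wire handle without touching the flask, roll the flask to the middle of the tray by tilting and keep it there for a good three seconds while the tray is in the air, never letting it run against the tray's end rails. Then lower the tray gently onto the drying stand, centred and lined up lengthwise with it, and let go, with the flask at rest in the middle of the tray and the other things on the bench left alone.

Things in the scene. Friction and masses are not known exactly. Their poses are not given: they have to be found in the camera images.
- tray: Wooden carrying tray, nominal 0.45 kg, 340 x 190 mm, floor 8 mm thick. Origin: centre of its underside (z = 0 on the bench at the start); x lengthwise, z up. A rail 10 mm thick, top 50 mm above the underside, closes each end (inner length 320 mm); lips 7 mm thick, 20 mm high, run along the long sides. A spring-wire bail handle arches across its middle from side to side.
- handle_mid (a point): Middle of the wooden hand grip on top of the wire bail, 155 mm above the tray's underside, axes as the tray's. The wood is 80 mm long across the tray (y), 18 mm wide (x), 24 mm tall, with flat upright sides: take it from above, fingers closing along the tray's x. The wire bends like a hinge along y, 85 mm above the underside, of stiffness 3.6 N m/rad.
- floor_mid (a point): Middle of the tray's flat floor, 8 mm above its underside, axes as the tray's. With the floor tilted by t rad about y (+x end down) and the tray accelerated by a along +x, the flask accelerates relative to it by about 0.68 (9.81 t - a). Carried by its springy bail, the tray leans towards the flask by about 0.7 rad per m of offset (nominal masses) besides the hand's own tilt.
- flask: Leather-wrapped steel flask, nominal 0.28 kg, a roller lying across the tray: 150 mm long, rolling along the tray's x on a steel collar of 72 mm diameter at each end. Origin: its centre, 44 mm above the underside; y its axis. It meets a rail 124 mm from the middle. It starts at rest 32 to 52 mm towards +x. Rolling resistance holds it still below about 0.015 rad of floor tilt.
- stand: Drying stand fixed to the bench: six flat wooden slats on two skids, 360 mm (its x) by 220 mm, top 50 mm above the bench, no rim. Origin: centre of its underside, on the bench; x along its length. The tray's underside is at z = 50 mm when set on it; either end of the tray may point either way.
- dye_a: Bystander: bottle of dye, 52 mm across, 125 mm high. Origin: centre of its underside, like the other bystanders'.
- dye_b: Bystander: bottle of dye, 52 mm across, 125 mm high.
- tin: Bystander: flat round polish tin, 79 mm across, 28 mm high.
- spool: Bystander: upright spool of thread, 42 mm across, 56 mm high, in the space between tray and stand.
- anvil: Bystander: round steel rivet anvil, 40 mm across, 20 mm high, in the space between tray and stand.
- maul: Bystander: wooden maul standing on its head, 66 mm across, 220 mm high.
- slicker: Bystander: turned wooden edge slicker standing upright, 34 mm across, 88 mm high.
There are look-alikes about, which are no part of the job. Leave any orange or turquoise look-alike of the flask alone.

How it is judged:
By the outcome, as a careful person would: the job done as asked, in the order asked, and still so for the second after the job is handed in, with the robot touching nothing.
It also fails if it takes over 64 s, if anything falls off the work surface, if the arm or the gripper's body presses on something with over 40 N, if the wrist force passes 120 N, or if a joint passes its speed limit or range.

## Working session

There is one attempt and no reset: what is moved stays moved. The work goes in short steps, Python scripts to look and compute and a tool call to move; the robot and the scene stay as the last step left them, time stands still between calls to the robot, and variables do not carry over. Pictures are saved under pics/ and viewed, at most 10 in all, crops included, and the job is handed in when it is done.

Besides the shell and the picture viewer there is one more tool, called after ">>>" as a command line: name --argument value ..., lists and objects as JSON in quotes. servo_tool: Moves the arm, as the interface text tells. Its arguments: {"type":"object","properties":{"deltas":{"type":"string"},"newtons":{"type":"number"}},"required":["deltas"]}

```bash
mkdir -p pics
cat > h.py <<'E'
import numpy as np, cv2
from rig import env
def ray(p,uv):
    K=p["camera_matrix"];T=np.array(p["world_to_cam"]);R=T[:3,:3]
    d=R.T@np.linalg.solve(K,[uv[0],uv[1],1]);return -R.T@T[:3,3],d
def at_z(p,uv,z):
    c,d=ray(p,uv);return c+d*(z-c[2])/d[2]
def at_depth(p,uv):
    u,v=[int(round(a)) for a in uv];w=p["depth"][max(v-1,0):v+2,max(u-1,0):u+2];w=w[w>0]
    if not len(w):return None
    c,d=ray(p,uv);return c+d*np.median(w)
def tri(a,ua,b,ub):
    c1,d1=ray(a,ua);c2,d2=ray(b,ub)
    s=np.linalg.lstsq(np.c_[d1,-d2],c2-c1,rcond=None)[0]
    x,y=c1+s[0]*d1,c2+s[1]*d2;return (x+y)/2,np.linalg.norm(x-y)
def save(p,n,box=None,k=1):
    i=p["img"][:,:,::-1]
    if box:i=i[box[1]:box[3],box[0]:box[2]]
    cv2.imwrite(f"pics/{n}.png",cv2.resize(i,None,fx=k,fy=k))
E
python3 - <<'E'
from h import *
np.set_printoptions(precision=3,suppress=True)
t=env.get_image("top");s=env.get_image("side")
save(t,"top0");save(s,"side0")
for n in ["tray","handle_mid","floor_mid","flask","stand","dye_a","tin","spool","anvil","maul","slicker"]:
    for nm,p in(("top",t),("side",s)):
        for r in env.spot_point(n,p)[:4]:
            if r["conf"]>.2: print(n,nm,np.round(r["uv"]),round(r["conf"],2),at_depth(p,r["uv"]))
o=env.observe();print(o["tool_rot"],o["time_s"],env.grasp_offset)
E
```

```text
tray top [310. 224.] 0.91 [ 0.482 -0.254  0.067]
tray side [290. 215.] 0.72 [ 0.48  -0.199  0.053]
handle_mid top [315. 221.] 0.79 [ 0.487 -0.262  0.166]
handle_mid side [290. 178.] 0.8 [ 0.492 -0.254  0.161]
floor_mid top [309. 221.] 0.75 [ 0.492 -0.249  0.067]
floor_mid side [293. 215.] 0.96 [ 0.472 -0.2    0.055]
floor_mid side [234. 268.] 0.55 [0.614 0.024 0.012]
flask top [152. 285.] 0.79 [0.283 0.248 0.071]
flask top [308. 293.] 0.77 [ 0.261 -0.248  0.067]
flask top [300. 224.] 0.74 [ 0.48  -0.219  0.075]
flask top [435. 267.] 0.63 [ 0.349 -0.653  0.067]
flask side [349. 351.] 0.98 [0.291 0.28  0.069]
flask side [337. 158.] 0.86 [ 0.343 -0.612  0.05 ]
flask side [361. 181.] 0.82 [ 0.25  -0.44   0.055]
flask side [360. 214.] 0.6 [ 0.259 -0.225  0.067]
stand top [147. 216.] 0.87 [0.506 0.296 0.002]
stand top [313. 226.] 0.44 [ 0.473 -0.256  0.167]
stand side [249. 361.] 0.62 [0.502 0.324 0.051]
dye_a top [249. 144.] 0.72 [ 0.739 -0.054  0.083]
dye_a top [274. 148.] 0.61 [ 0.724 -0.136  0.087]
dye_a top [235. 182.] 0.36 [ 0.622 -0.002  0.018]
dye_a side [210. 236.] 0.95 [ 0.725 -0.109  0.007]
dye_a side [196. 250.] 0.81 [ 0.744 -0.028  0.018]
dye_a side [291. 215.] 0.72 [ 0.478 -0.199  0.053]
tin top [310. 145.] 0.55 [ 0.748 -0.253  0.028]
tin side [215. 211.] 0.87 [ 0.742 -0.221  0.022]
spool top [237. 236.] 0.48 [ 0.442 -0.018  0.056]
spool side [296. 269.] 0.74 [0.435 0.011 0.023]
anvil top [311. 224.] 0.69 [ 0.483 -0.255  0.072]
anvil top [233. 182.] 0.62 [0.622 0.004 0.017]
anvil side [231. 271.] 0.42 [0.622 0.028 0.003]
maul top [224. 141.] 0.78 [0.745 0.026 0.093]
maul side [185. 271.] 0.94 [0.746 0.064 0.02 ]
slicker top [180. 152.] 0.54 [0.719 0.177 0.043]
slicker side [176. 310.] 0.6 [0.724 0.192 0.014]
[[-0.946  0.324  0.   ]
 [ 0.324  0.946  0.   ]
 [-0.     0.    -1.   ]] 1.2 0.0187
```

View pics/top0.png

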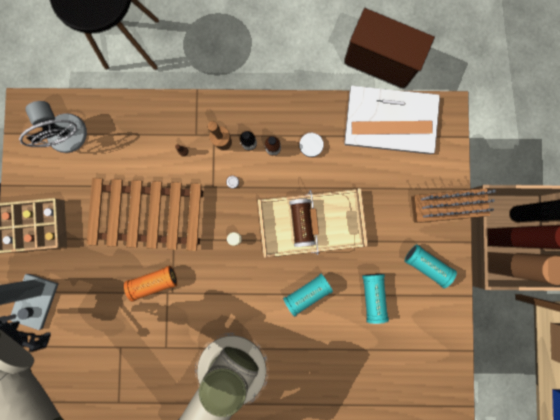

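View pics/side0.png

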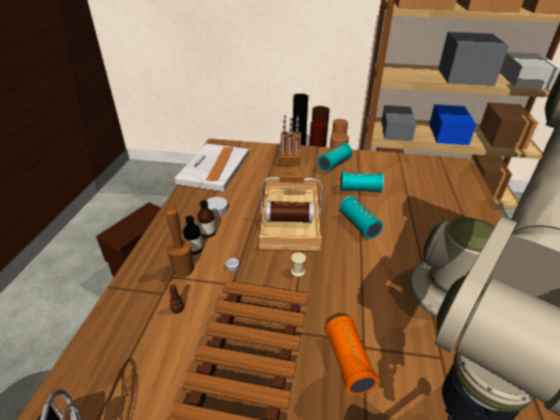

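The pictures show the tray with the brown flask at top (303,222), which fits the description. The look-alikes are orange at (150,284) and turquoise at (308,293), (375,298) and (432,265), all outside the tray. The stand is at (147,214), the spool at (234,239) and the anvil at (233,182). Next I fit the poses and check a close crop.

Run:
```python
from h import *
np.set_printoptions(precision=3,suppress=True)
t=env.get_image("top");s=env.get_image("side")
def cloud(p):
    d=p["depth"];v,u=np.mgrid[:d.shape[0],:d.shape[1]];K=p["camera_matrix"];T=np.array(p["world_to_cam"])
    q=np.linalg.inv(K)@np.c_[u.ravel(),v.ravel(),np.ones(u.size)].T*d.ravel()
    w=(T[:3,:3].T@(q-T[:3,3:])).T; w[d.ravel()==0]=9; return w
for nm,p in(("top",t),("side",s)):
    w=cloud(p)
    for n,c,zr in(("stand",(.5,.3),(.042,.058)),("tray rails",(.48,-.25),(.042,.056)),("tray all",(.48,-.25),(.012,.056)),("grip",(.49,-.26),(.135,.175))):
        m=(abs(w[:,0]-c[0])<.16)&(abs(w[:,1]-c[1])<.24)&(w[:,2]>zr[0])&(w[:,2]<zr[1])
        a=w[m]
        if len(a)>5: print(nm,n,len(a),cv2.minAreaRect(a[:,:2].astype(np.float32)*1000),a.mean(0))
h=lambda p:max(env.spot_point("handle_mid",p),key=lambda r:r["conf"])["uv"]
print("handle tri",tri(t,h(t),s,h(s)))
f=[r["uv"] for r in env.spot_point("flask",t) if abs(r["uv"][0]-302)<10 and abs(r["uv"][1]-222)<10]
g=[r["uv"] for r in env.spot_point("flask",s) if abs(r["uv"][0]-290)<12 and abs(r["uv"][1]-212)<15]
print(f,g); 
if f and g: print("flask",tri(t,f[0],s,g[0]))
c=[np.hstack([t["img"][180:270,250:380]]),s["img"][160:260,245:340]]
c=[cv2.resize(x,(520,360) if i==0 else (280,360),interpolation=cv2.INTER_CUBIC) for i,x in enumerate(c)]
cv2.imwrite("pics/crop1.png",np.hstack(c)[:,:,::-1])
```

```text
top stand 4420 ((484.5765686035156, 292.2764892578125), (362.8700256347656, 274.7270812988281), 86.60501861572266) [0.51  0.291 0.049]
top tray rails 460 ((443.3683776855469, -242.494873046875), (281.5863952636719, 464.615478515625), 4.830080986022949) [ 0.481 -0.245  0.05 ]
top tray all 1348 ((466.61724853515625, -248.6484375), (493.22052001953125, 287.0800476074219), 86.0179214477539) [ 0.485 -0.263  0.029]
top grip 210 ((486.6107177734375, -260.68939208984375), (190.66510009765625, 18.325782775878906), 6.893820285797119) [ 0.487 -0.26   0.163]
side stand 8102 ((483.3063659667969, 291.2137451171875), (360.2218322753906, 278.48834228515625), 87.2649917602539) [0.515 0.299 0.05 ]
side tray rails 526 ((444.7799072265625, -232.2001953125), (280.79058837890625, 435.1243591308594), 4.542333126068115) [ 0.476 -0.179  0.049]
side tray all 1789 ((464.3836364746094, -245.61390686035156), (481.84930419921875, 285.4356994628906), 87.77991485595703) [ 0.481 -0.221  0.032]
side grip 238 ((487.76226806640625, -258.4563903808594), (188.46461486816406, 22.549283981323242), 7.785473346710205) [ 0.488 -0.256  0.159]
handle tri (array([ 0.492, -0.267,  0.145]), np.float64(0.002912737783485833))
[[300.9, 225.6]] [[289.6, 208.5]]
flask (array([ 0.481, -0.224,  0.06 ]), np.float64(0.008893964056815775))
```

View pics/crop1.png

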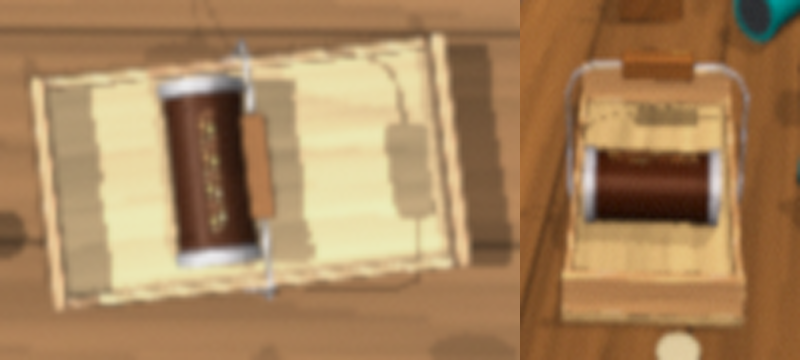

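The crop shows the brown leather flask with steel collars, lying to the left (+y) of the grip. The grip is at crop (258,165). So the choice is confirmed: tray +x points towards world +y. Moving to above the handle.

>>> servo_tool --deltas "1 -22.7 -26.6 -4.2 0 0 0;1 -22.7 -26.6 -4.2 0 0 0;1 -22.7 -26.6 -4.2 0 0 0;1 -22.7 -26.6 -4.2 0 0 0;1 -22.7 -26.6 -4.2 0 0 0;1 -22.7 -26.6 -4.2 0 0 0;1 -22.7 -26.6 -4.2 0 0 0;1 -22.7 -26.6 -4.2 0 0 0"

```text
time_s: 2.17
position: [0.2811, 0.2587, 0.2653]
tool_rot: [[-0.946, 0.323, 0.001], [0.323, 0.946, 0.0], [-0.0, 0.0, -1.0]]
ft_force: [1.7, 0.4, 0.8]
grip_width: 0.0853
gripper_force: 0.0
```

>>> servo_tool --deltas "1 -22.7 -26.6 -4.2 0 0 0;1 -22.7 -26.6 -4.2 0 0 0;1 -22.7 -26.6 -4.2 0 0 0;1 -22.7 -26.6 -4.2 0 0 0;1 -22.7 -26.6 -4.2 0 0 0;1 -22.7 -26.6 -4.2 0 0 0;1 -22.7 -26.6 -4.2 0 0 0;1 -22.7 -26.6 -4.2 0 0 0"

```text
time_s: 2.83
position: [0.3841, -0.0017, 0.299]
tool_rot: [[-0.946, 0.324, 0.001], [0.324, 0.946, -0.0], [-0.001, 0.0, -1.0]]
ft_force: [0.7, 0.4, 0.0]
grip_width: 0.0856
gripper_force: 0.0
```

>>> servo_tool --deltas "1 -22.7 -26.6 -4.2 0 0 0;1 -22.7 -26.6 -4.2 0 0 0;1 -22.7 -26.6 -4.2 0 0 0;1 -22.7 -26.6 -4.2 0 0 0;1 -22.7 -26.6 -4.2 0 0 0;1 -22.7 -26.6 -4.2 0 0 0;1 0 0 0 0 0 -0.112;1 0 0 0 0 0 -0.112"

```text
time_s: 3.5
position: [0.4614, -0.1968, 0.3231]
tool_rot: [[-0.995, 0.103, -0.001], [0.103, 0.995, 0.001], [0.001, 0.0, -1.0]]
ft_force: [-0.8, 0.8, -0.0]
grip_width: 0.0853
gripper_force: 0.0
```

>>> servo_tool --deltas "1 0 0 0 0 0 -0.113;1 0 0 0 0 0 -0.113;1 0 0 0 0 0 0"

```text
time_s: 3.75
position: [0.4611, -0.1951, 0.3237]
tool_rot: [[-0.992, -0.124, -0.0], [-0.124, 0.992, 0.0], [0.0, 0.0, -1.0]]
ft_force: [-0.1, -0.3, 0.4]
grip_width: 0.0853
gripper_force: 0.0
```

```bash
cat >> h.py <<'E'
def cloud(p):
    d=p["depth"];v,u=np.mgrid[:d.shape[0],:d.shape[1]];K=p["camera_matrix"];T=np.array(p["world_to_cam"])
    q=np.linalg.inv(K)@np.c_[u.ravel(),v.ravel(),np.ones(u.size)].T*d.ravel()
    w=(T[:3,:3].T@(q-T[:3,3:])).T; w[d.ravel()==0]=9; return w
def rect(w,x,y,z):
    m=(w[:,0]>x[0])&(w[:,0]<x[1])&(w[:,1]>y[0])&(w[:,1]<y[1])&(w[:,2]>z[0])&(w[:,2]<z[1]);a=w[m]
    return None if len(a)<6 else (len(a),np.round(np.hstack([*cv2.minAreaRect(a[:,:2].astype(np.float32)*1000)]),1),np.round(a.mean(0),4))
E
python3 - <<'E'
from h import *
np.set_printoptions(precision=3,suppress=True)
P={n:env.get_image(n) for n in("wrist","top","side")}
save(P["wrist"],"w1")
w=P["wrist"];print("cam",ray(w,(280,210)))
for n,p in P.items():
    c=cloud(p)
    print(n,"stand",rect(c,(.38,.65),(.08,.52),(.04,.06)))
    print(n,"grip",rect(c,(.44,.54),(-.32,-.2),(.145,.175)))
    print(n,"wire",rect(c,(.36,.62),(-.32,-.2),(.1,.175)))
    print(n,"rail+",rect(c,(.35,.6),(-.115,-.05),(.035,.06)))
    print(n,"rail-",rect(c,(.35,.6),(-.46,-.39),(.035,.06)))
    r=env.spot_point("handle_mid",p);print(n,[(x["uv"],x["conf"]) for x in r[:2]])
E
```

```text
cam (array([ 0.39 , -0.204,  0.466]), array([ 0.301,  0.032, -0.953]))
wrist stand (6797, array([507.5, 174.1, 132.3, 221.1,  88.1]), array([0.516, 0.143, 0.049]))
wrist grip (1819, array([ 490.1, -261.3,   99.4,   18.4,    6.8]), array([ 0.485, -0.26 ,  0.165]))
wrist wire (2211, array([ 488.1, -261.5,  199.8,   18.4,    6.8]), array([ 0.483, -0.261,  0.161]))
wrist rail+ (1419, array([470.1, -98. , 188.6,  10.6,   6.7]), array([ 0.464, -0.1  ,  0.048]))
wrist rail- (1898, array([ 507.5, -424.9,  187.1,   11.1,    6.7]), array([ 0.501, -0.424,  0.047]))
wrist [([210.6, 200.1], 0.66)]
top stand (4566, array([511.4, 291.8, 363.4, 220.2,  87.4]), array([0.51 , 0.291, 0.049]))
top grip (44, array([ 517.9, -257.2,   34.5,   17. ,   33.5]), array([ 0.518, -0.258,  0.165]))
top wire (64, array([ 487.3, -262.6,  197.4,   17.2,   10.5]), array([ 0.529, -0.256,  0.159]))
top rail+ (114, array([468.6, -96.9, 184.4,  10.2,   6.7]), array([ 0.461, -0.098,  0.049]))
top rail- (214, array([ 505.9, -424. ,  187.7,   11.2,    6.9]), array([ 0.506, -0.423,  0.048]))
top [([315.4, 219.9], 0.38)]
side stand (8459, array([512.2, 289.3, 360.8, 220.1,  87.4]), array([0.515, 0.298, 0.05 ]))
side grip (205, array([ 489.9, -257.8,   99.2,   19.5,    9.4]), array([ 0.488, -0.255,  0.161]))
side wire (260, array([ 488.5, -258.3,  201.4,   20.2,    8.3]), array([ 0.489, -0.256,  0.155]))
side rail+ (366, array([469.1, -96.4, 186.4,  14.9,   6.6]), array([ 0.469, -0.095,  0.046]))
side rail- (134, array([ 507.7, -421.6,  183.7,   15. ,    5.8]), array([ 0.508, -0.421,  0.043]))
side [([289.9, 177.1], 0.63)]
```

View pics/w1.png

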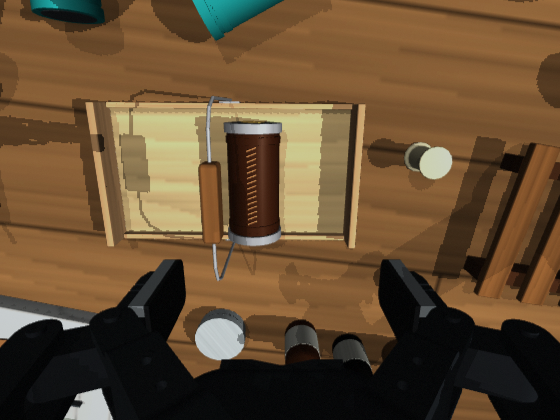

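>>> servo_tool --deltas "1 -6.3 -23.1 0 0 0 0.007;1 -6.3 -23.1 0 0 0 0;1 -6.3 -23.1 0 0 0 0;1 0 0 35 0 0 0;1 0 0 35 0 0 0;1 0 0 35 0 0 0;1 0 0 25 0 0 0;1 0 0 0 0 0 0"

```text
time_s: 4.72
position: [0.4861, -0.2603, 0.1889]
tool_rot: [[-0.994, -0.112, -0.007], [-0.112, 0.994, 0.006], [0.007, 0.007, -1.0]]
ft_force: [-0.4, -0.5, -0.3]
grip_width: 0.0852
gripper_force: 0.0
```

Run:
```python
from h import *
np.set_printoptions(precision=4,suppress=True)
print(env.observe()["position"],env.observe()["tool_rot"])
C=np.array([.4888,-.2615]);a=np.radians(96.7);X=np.array([np.cos(a),np.sin(a)]);Y=np.array([-X[1],X[0]])
for n in("wrist","side","top"):
    p=env.get_image(n);c=cloud(p);d=c[:,:2]-C;u=d@X;v=d@Y
    m=(abs(v)<.095)&(abs(u)<.03)&(c[:,2]>.15)&(c[:,2]<.175)
    f=(abs(v)<.07)&(u>.013)&(u<.1)&(c[:,2]>.06)&(c[:,2]<.09)
    print(n,"grip",m.sum(),u[m].min() if m.any() else 0,u[m].max() if m.any() else 0,"flask",f.sum())
    if f.sum()>20:
        # circle fit
        A=np.c_[2*u[f],2*c[f,2],np.ones(f.sum())];s=np.linalg.lstsq(A,u[f]**2+c[f,2]**2,rcond=None)[0];print("  circ",s[:2],np.sqrt(s[2]+s[0]**2+s[1]**2), u[f][c[f,2].argsort()[-30:]].mean(), c[f,2].max())
    if n=="wrist":save(p,"w2")
```

```text
[ 0.4861 -0.2603  0.1889] [[-0.9937 -0.1117 -0.0073]
 [-0.1118  0.9937  0.0062]
 [ 0.0066  0.007  -1.    ]]
wrist grip 5284 -0.008971989375465903 0.00900978619388365 flask 9375
  circ [0.0331 0.0484] 0.029590554063683036 0.03176582587208934 0.0815706983326785
side grip 202 -0.007888525492323302 0.013465724199246383 flask 513
  circ [0.0371 0.0561] 0.02326984917367155 0.03522712652669573 0.08300000854157352
top grip 21 -0.0005716369445295608 0.010050576514276164 flask 267
  circ [0.0359 0.0571] 0.022511888681475252 0.033574107833690775 0.08478765957668397
```

View pics/w2.png

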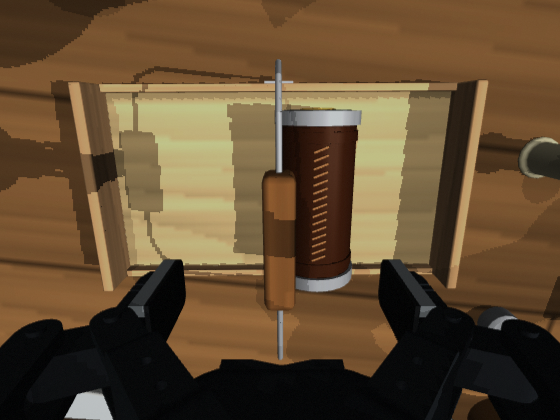

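The grip lies between the fingers at (279,240), and the flask is at about +33 mm (col 320). Descend and grip.

>>> servo_tool --deltas "1 -2.5 -1.5 0 0 0 0;1 0 0 20 0 0 0;1 0 0 20 0 0 0;1 0 0 13 0 0 0;1 0 0 0 0 0 0;1 0 0 0 0 0 0" --newtons 60

```text
time_s: 5.37
position: [0.4911, -0.2633, 0.142]
tool_rot: [[-0.994, -0.113, 0.001], [-0.113, 0.994, -0.001], [-0.001, -0.001, -1.0]]
ft_force: [0.3, -0.2, -0.3]
grip_width: 0.0853
gripper_force: 0.0
```

Run:
```python
from h import *
o=env.observe();print(o["position"],o["tool_rot"],o["wrist_torque"],o["ft_force"])
```

```text
[ 0.49107494 -0.26332558  0.14195033] [[-0.99360869 -0.11287256  0.00124998]
 [-0.11287391  0.99360875 -0.00106737]
 [-0.00112151 -0.00120163 -0.99999865]] [-0.03421337  0.0058963  -0.05194003] [ 0.25846821 -0.15979286 -0.32206982]
```

>>> servo_tool --deltas "1 2 2 4 0 0 0;1 0 0 0 0 0 0;0 0 0 0 0 0 0;0 0 0 0 0 0 0;0 0 0 0 0 0 0;0 0 0 0 0 0 0;0 0 0 0 0 0 0;0 0 0 0 0 0 0" --newtons 60

```text
time_s: 6.03
position: [0.4884, -0.2613, 0.137]
tool_rot: [[-0.994, -0.113, 0.0], [-0.113, 0.994, -0.0], [-0.0, -0.0, -1.0]]
ft_force: [-0.5, 0.6, -0.5]
grip_width: 0.0171
gripper_force: 58.5
```

```bash
cat >> h.py <<'E'
def track(name="wrist",vals=False):
    """flask offset in tray frame, tray tilt, from the tray plane found from current tool pose"""
    p=env.get_image(name);o=env.observe();c=cloud(p);R=np.array(o["tool_rot"]);tcp=np.array(o["position"])
    y=R[:,1];X=np.array([y[0],y[1],0]);X/=np.linalg.norm(X);Y=np.array([-X[1],X[0],0])
    C=tcp-np.array([0,0,.1365]) # nominal tray origin
    d=c-C;u=d@X;v=d@Y;z=d[:,2]
    fl=(abs(v)<.08)&(abs(u)<.145)&(abs(z-.008)<.012)
    for _ in range(3):
        s=np.linalg.lstsq(np.c_[u[fl],v[fl],np.ones(fl.sum())],z[fl],rcond=None)[0]
        r=z-(s[0]*u+s[1]*v+s[2]);fl&=abs(r)<.003
    out=dict(t=o["time_s"],cam=name,tilt=-s[0],roll=s[1],floor_z=s[2]+C[2],n=int(fl.sum()))
    h=r; k=(abs(v)<.066)&(abs(u)<.12)&(h>.035)&(h<.076)
    for sg in(-1,1):
        a=(abs(v)<.1)&(u*sg>.15)&(u*sg<.185)&(h>.034)&(h<.048);out["rail%+d"%sg]=np.median(u[a]) if a.sum()>20 else None
    if k.sum()>30:
        g=np.median(u[k]);rad=.034
        from scipy.optimize import least_squares
        q=least_squares(lambda q:np.hypot(u[k]-q[0],h[k]-.036)-q[1],[g,rad],loss="soft_l1",f_scale=.001).x
        out.update(e=q[0],rad=q[1],k=int(k.sum()))
    print({a:(round(float(b),4) if isinstance(b,(float,np.floating)) else b) for a,b in out.items()});return p
E
python3 - <<'E'
from h import *
np.set_printoptions(precision=4,suppress=True)
o=env.observe();print(o["position"],o["tool_rot"],o["wrist_torque"],o["ft_force"])
track("wrist");track("side")
E
```

```text
[ 0.4884 -0.2613  0.137 ] [[-0.9936 -0.1131  0.0002]
 [-0.1131  0.9936 -0.0004]
 [-0.0002 -0.0004 -1.    ]] [0.089  0.1249 0.1422] [-0.526   0.5675 -0.4569]
{'t': 6.0833, 'cam': 'wrist', 'tilt': 0.0005, 'roll': -0.001, 'floor_z': 0.0082, 'n': 43614, 'rail-1': -0.1623, 'rail+1': 0.1616, 'e': 0.032, 'rad': 0.0332, 'k': 11979}
{'t': 6.1333, 'cam': 'side', 'tilt': 0.0002, 'roll': 0.0021, 'floor_z': 0.0095, 'n': 1080, 'rail-1': -0.1606, 'rail+1': 0.1683, 'e': 0.032, 'rad': 0.0331, 'k': 667}
```

>>> servo_tool --deltas "0 0 -0.6 0 -0.012 0 0;0 0 -0.6 0 -0.011 0 0;0 0 0 0 0 0 0;0 0 0 -2 0 0 0;0 0 0 -3 0 0 0;0 0 0 -3 0 0 0;0 0 0 -3 0 0 0;0 0 0 -3 0 0 0"

```text
time_s: 6.8
position: [0.4883, -0.2625, 0.1506]
tool_rot: [[-0.994, -0.113, -0.003], [-0.113, 0.993, 0.023], [0.001, 0.024, -1.0]]
ft_force: [0.4, -0.1, -8.2]
grip_width: 0.0172
gripper_force: 58.8
```

Run:
```python
from h import *
o=env.observe();print(o["position"],o["tool_rot"][2],o["wrist_torque"],o["ft_force"])
track("wrist");track("wrist")
```

```text
[ 0.48830759 -0.26250683  0.15059344] [ 6.38696865e-04  2.36505498e-02 -9.99720083e-01] [-0.19404073  0.00611108 -0.04141993] [ 0.36846049 -0.0865056  -8.23677479]
{'t': 6.85, 'cam': 'wrist', 'tilt': 0.0069, 'roll': -0.0001, 'floor_z': 0.0218, 'n': 44097, 'rail-1': -0.1611, 'rail+1': 0.1627, 'e': 0.0333, 'rad': 0.0332, 'k': 11514}
{'t': 6.9, 'cam': 'wrist', 'tilt': 0.006, 'roll': -0.0011, 'floor_z': 0.0225, 'n': 43973, 'rail-1': -0.1614, 'rail+1': 0.1624, 'e': 0.0331, 'rad': 0.0332, 'k': 11570}
```

>>> servo_tool --deltas "0 0 0 -6 -0.003 0 0;0 0 0 -10 -0.003 0 0;0 0 0 -15 0 0 0;0 0 0 -18 0 0 0;0 0 0 -18 0 0 0;0 0 0 -17 0 0 0;0 0 0 -13 0 0 0;0 0 0 -7 0 0 0"

```text
time_s: 7.57
position: [0.489, -0.2658, 0.2566]
tool_rot: [[-0.994, -0.113, -0.001], [-0.113, 0.993, 0.027], [-0.002, 0.027, -1.0]]
ft_force: [1.5, -0.1, -7.4]
grip_width: 0.0169
gripper_force: 59.2
```

Run:
```python
from h import *
o=env.observe();print(o["position"],o["tool_rot"][2],o["wrist_torque"],o["ft_force"])
track("wrist");track("wrist")
```

```text
[ 0.48898979 -0.265796    0.25664797] [-0.00169942  0.02723519 -0.99962761] [-0.12139449 -0.25455595 -0.05244314] [ 1.50608163 -0.09516142 -7.42251251]
{'t': 7.6167, 'cam': 'wrist', 'tilt': 0.0018, 'roll': -0.0038, 'floor_z': 0.1279, 'n': 43841, 'rail-1': -0.1608, 'rail+1': 0.163, 'e': 0.0343, 'rad': 0.0332, 'k': 11751}
{'t': 7.6667, 'cam': 'wrist', 'tilt': 0.0016, 'roll': -0.0024, 'floor_z': 0.1284, 'n': 44098, 'rail-1': -0.1612, 'rail+1': 0.1626, 'e': 0.034, 'rad': 0.0332, 'k': 11866}
```

>>> servo_tool --deltas "0 0 0 0 -0.006 0 0;0 0 0 0 -0.006 0 0;0 0 0 0 -0.006 0 0;0 0 0 0 -0.003 0 0;0 0 0 0 0 0 0;0 0 0 0 0.001 0 0"

```text
time_s: 8.17
position: [0.4888, -0.2657, 0.2544]
tool_rot: [[-0.994, -0.113, -0.006], [-0.113, 0.992, 0.049], [0.0, 0.049, -0.999]]
ft_force: [-0.6, -0.8, -7.4]
grip_width: 0.0168
gripper_force: 59.1
```

Run:
```python
from h import *
o=env.observe();print(o["position"],o["tool_rot"][2])
track("wrist");track("wrist")
```

```text
[ 0.48876833 -0.26568122  0.25438235] [ 2.98342342e-04  4.92512780e-02 -9.98786375e-01]
{'t': 8.2167, 'cam': 'wrist', 'tilt': -0.0163, 'roll': -0.0004, 'floor_z': 0.1255, 'n': 44330, 'rail-1': -0.1593, 'rail+1': 0.1645, 'e': 0.0338, 'rad': 0.0332, 'k': 11307}
{'t': 8.2667, 'cam': 'wrist', 'tilt': -0.0162, 'roll': -0.0006, 'floor_z': 0.1257, 'n': 44412, 'rail-1': -0.1593, 'rail+1': 0.1645, 'e': 0.0331, 'rad': 0.0332, 'k': 11167}
```

>>> servo_tool --deltas "0 0 0 0 -0.003 0 0;0 0 0 0 -0.001 0 0;0 0 0 0 0 0 0;0 0 0 0 0.001 0 0"

```text
time_s: 8.6
position: [0.4888, -0.2656, 0.2547]
tool_rot: [[-0.994, -0.113, -0.006], [-0.113, 0.992, 0.052], [-0.0, 0.052, -0.999]]
ft_force: [0.7, 0.4, -8.1]
grip_width: 0.0173
gripper_force: 59.1
```

```bash
cat > tr.py <<'E'
from h import *
o=env.observe();print(np.round(o["position"],4),"h",round(-float(o["tool_rot"][2][1]),4))
track("wrist");track("wrist")
E
python3 tr.py
```

```text
[ 0.4888 -0.2656  0.2547] h -0.052
{'t': 8.65, 'cam': 'wrist', 'tilt': -0.0265, 'roll': -0.0006, 'floor_z': 0.1258, 'n': 45585, 'rail-1': -0.1587, 'rail+1': 0.165, 'e': 0.0236, 'rad': 0.0332, 'k': 9783}
{'t': 8.7, 'cam': 'wrist', 'tilt': -0.0271, 'roll': -0.0007, 'floor_z': 0.1258, 'n': 45835, 'rail-1': -0.1587, 'rail+1': 0.165, 'e': 0.0214, 'rad': 0.0332, 'k': 9504}
```

>>> servo_tool --deltas "0 0 0 0 0.012 0 0;0 0 0 0 0.01 0 0;0 0 0 0 0.007 0 0;0 0 0 0 0.004 0 0"

```text
time_s: 9.03
position: [0.4888, -0.2654, 0.2548]
tool_rot: [[-0.994, -0.113, -0.002], [-0.113, 0.993, 0.018], [-0.0, 0.018, -1.0]]
ft_force: [0.2, -0.3, -8.1]
grip_width: 0.0171
gripper_force: 59.1
```

```bash
python3 tr.py
```

```text
[ 0.4888 -0.2654  0.2548] h -0.0184
{'t': 9.0833, 'cam': 'wrist', 'tilt': -0.0162, 'roll': -0.0007, 'floor_z': 0.1259, 'n': 46387, 'rail-1': -0.1607, 'rail+1': 0.163, 'e': -0.0032, 'rad': 0.0332, 'k': 8787}
{'t': 9.1333, 'cam': 'wrist', 'tilt': -0.0199, 'roll': -0.0006, 'floor_z': 0.1259, 'n': 46244, 'rail-1': -0.1604, 'rail+1': 0.1633, 'e': -0.0066, 'rad': 0.0332, 'k': 8885}
```

>>> servo_tool --deltas "0 0 0 0 0.02 0 0;0 0 0 0 0.018 0 0;0 0 0 0 0.012 0 0"

```text
time_s: 9.38
position: [0.4888, -0.2655, 0.2547]
tool_rot: [[-0.994, -0.113, 0.004], [-0.113, 0.993, -0.032], [0.0, -0.033, -0.999]]
ft_force: [-0.7, 0.1, -8.2]
grip_width: 0.0172
gripper_force: 59.2
```

```bash
python3 tr.py
```

```text
[ 0.4888 -0.2655  0.2547] h 0.0327
{'t': 9.4333, 'cam': 'wrist', 'tilt': 0.0187, 'roll': -0.0006, 'floor_z': 0.1258, 'n': 44580, 'rail-1': -0.1647, 'rail+1': 0.1591, 'e': -0.0301, 'rad': 0.0332, 'k': 10875}
{'t': 9.4833, 'cam': 'wrist', 'tilt': 0.0157, 'roll': -0.0005, 'floor_z': 0.126, 'n': 44224, 'rail-1': -0.1644, 'rail+1': 0.1594, 'e': -0.033, 'rad': 0.0332, 'k': 11316}
```

>>> servo_tool --deltas "0 0 0 0 0.014 0 0;0 0 0 0 0.005 0 0;0 0 0 0 0 0 0"

```text
time_s: 9.73
position: [0.4888, -0.2655, 0.2547]
tool_rot: [[-0.994, -0.113, 0.006], [-0.113, 0.992, -0.05], [-0.0, -0.05, -0.999]]
ft_force: [0.4, -0.8, -8.4]
grip_width: 0.0175
gripper_force: 59.2
```

```bash
python3 tr.py
```

```text
[ 0.4888 -0.2655  0.2547] h 0.0504
{'t': 9.7833, 'cam': 'wrist', 'tilt': 0.0228, 'roll': -0.0005, 'floor_z': 0.1259, 'n': 42468, 'rail-1': -0.1654, 'rail+1': 0.1584, 'e': -0.0434, 'rad': 0.0331, 'k': 13335}
{'t': 9.8333, 'cam': 'wrist', 'tilt': 0.015, 'roll': -0.0005, 'floor_z': 0.1259, 'n': 42533, 'rail-1': -0.1651, 'rail+1': 0.1587, 'e': -0.0435, 'rad': 0.0331, 'k': 13312}
```

```bash
cat > mpc.py <<'E'
import sys
from h import *
from scipy.optimize import minimize
import io,contextlib,ast
o=env.observe();h0=-float(o["tool_rot"][2][1]);print(np.round(o["position"],4),"h",round(h0,4),"T",round(o["time_s"],2))
b=io.StringIO()
with contextlib.redirect_stdout(b):
    for _ in range(2):track("wrist")
L=[ast.literal_eval(l) for l in b.getvalue().strip().split("\n")]
E=[l["e"]-(l["rail+1"]+l["rail-1"])/2 for l in L];v0=(E[1]-E[0])/.05;e0=E[1]
print("e",np.round(E,4),"v",round(v0,4),"tilt",L[0]["tilt"],L[1]["tilt"])
if abs(v0)<.004:v0=0
if len(sys.argv)>1:v0=float(sys.argv[1])
N=20
def sim(dh,rr=.013):
    e,v,h=e0,v0,h0;hc=h0;out=[]
    for k in range(N):
        d=np.interp
        for i in range(6):
            hc+=dh[k]/6;h+=(hc-h)*.0139/.05
            t=.95*h+.75*e+.005
            v+=(6.67*t-6.67*rr*np.tanh(v/.003))*.0139;e+=v*.0139
        out.append((e,v,hc,t))
    return np.array(out)
def cost(x):
    dh=np.interp(np.arange(N),np.arange(0,N+1,2.5)[:8],x);c=0
    for rr in(.009,.014):
        s=sim(dh,rr);c+=300*s[-1,0]**2*10+100*s[-1,1]**2*10+(s[:,0]**2).sum()*20+(s[:,1]**2).sum()*25+100*(s[-1,3])**2
    return c+np.sum(dh**2)*60+np.sum(np.diff(dh)**2)*60
r=minimize(cost,np.zeros(8),method="Powell",options=dict(maxiter=30))
dh=np.interp(np.arange(N),np.arange(0,N+1,2.5)[:8],r.x)
print("dh",np.round(dh[:10],4));print(np.round(sim(dh)[[1,3,5,7,9,14,19]],4))
E
time python3 mpc.py
```

```text
[ 0.4888 -0.2655  0.2547] h 0.0498 T 9.83
e [-0.0404 -0.0403] v 0.001 tilt 0.0086 0.0071
dh [-0.0081 -0.005  -0.0018 -0.0002 -0.0002 -0.0003 -0.0005 -0.0007 -0.001
 -0.0015]
[[-0.0394  0.0069  0.0367  0.0124]
 [-0.0385  0.0043  0.0347  0.0093]
 [-0.0379  0.0028  0.0342  0.0092]
 [-0.0375  0.0025  0.0331  0.0086]
 [-0.0371  0.0019  0.0307  0.0069]
 [-0.037  -0.0016  0.015  -0.0073]
 [-0.0384 -0.0052  0.0104 -0.0137]]
real	0m4.780s
user	0m3.927s
sys	0m0.202s
```

```bash
python3 - <<'E'
s=open("mpc.py").read()
i=s.index("N=20");s=s[:i].replace("float(sys.argv[1])","v0")+'''
T=float(sys.argv[1]);rr=.012
A=np.array([[T**3,T**4,T**5],[3*T**2,4*T**3,5*T**4],[6*T,12*T**2,20*T**3]])
c=np.linalg.solve(A,[-e0-v0*T,-v0,0])
p=np.polynomial.Polynomial([e0,v0,0,*c]);H=[h0]
for k in range(1,9):
    t=min(k/12+.05,T);e,v,a=p(t),p.deriv()(t),p.deriv(2)(t)
    d=np.sign(v) if abs(v)>.001 else 0
    H.append((a/6.67+rr*d-.8*e+.0015)/.82 if t<T else .002)
print("h",np.round(H,4),"dh",np.round(np.diff(H),4),"e",np.round(p(np.arange(1,9)/12),4))
'''
open("mj.py","w").write(s)
E
python3 mj.py 2.4
```

```text
[ 0.4888 -0.2656  0.2546] h 0.0497 T 9.93
e [-0.0403 -0.0402] v 0.002 tilt 0.0097 0.013
h [0.0497 0.0592 0.0606 0.0613 0.0614 0.0609 0.0598 0.0581 0.0558] dh [ 0.0095  0.0014  0.0007  0.0001 -0.0005 -0.0011 -0.0017 -0.0022] e [-0.0402 -0.0401 -0.0398 -0.0393 -0.0386 -0.0376 -0.0363 -0.0348]
```

>>> servo_tool --deltas "0 0 0 0 0.004 0 0;0 0 0 0 0.004 0 0;0 0 0 0 0.003 0 0;0 0 0 0 0 0 0;0 0 0 0 0 0 0"

```text
time_s: 10.45
position: [0.4888, -0.2655, 0.2547]
tool_rot: [[-0.994, -0.113, 0.007], [-0.113, 0.992, -0.061], [-0.0, -0.061, -0.998]]
ft_force: [-0.3, -0.8, -8.6]
grip_width: 0.0172
gripper_force: 59.1
```

```bash
python3 mj.py 2
```

```text
[ 0.4888 -0.2655  0.2547] h 0.061 T 10.45
e [-0.0362 -0.0348] v 0.026 tilt 0.0238 0.0243
h [0.061  0.0475 0.0454 0.0431 0.0407 0.0382 0.0356 0.033  0.0304] dh [-0.0135 -0.0021 -0.0023 -0.0024 -0.0025 -0.0026 -0.0026 -0.0026] e [-0.0327 -0.0305 -0.0283 -0.0261 -0.0239 -0.0216 -0.0194 -0.0173]
```

>>> servo_tool --deltas "0 0 0 0 -0.01 0 0;0 0 0 0 -0.007 0 0;0 0 0 0 -0.004 0 0"

```text
time_s: 10.8
position: [0.4888, -0.2657, 0.2546]
tool_rot: [[-0.994, -0.113, 0.004], [-0.113, 0.993, -0.039], [0.0, -0.039, -0.999]]
ft_force: [0.4, -0.5, -9.3]
grip_width: 0.0173
gripper_force: 59.1
```

```bash
python3 mj.py 1.5
```

```text
[ 0.4888 -0.2657  0.2546] h 0.0393 T 10.8
e [-0.0247 -0.0224] v 0.045 tilt 0.0098 0.0132
h [0.0393 0.0263 0.0204 0.0158 0.0123 0.01   0.0087 0.0083 0.0086] dh [-0.013  -0.0059 -0.0046 -0.0034 -0.0023 -0.0013 -0.0004  0.0003] e [-0.0187 -0.0152 -0.0119 -0.009  -0.0065 -0.0044 -0.0028 -0.0015]
```

>>> servo_tool --deltas "0 0 0 0 -0.018 0 0;0 0 0 0 -0.009 0 0;0 0 0 0 -0.004 0 0"

```text
time_s: 11.15
position: [0.4888, -0.2658, 0.2546]
tool_rot: [[-0.994, -0.113, 0.001], [-0.113, 0.994, -0.008], [-0.0, -0.008, -1.0]]
ft_force: [-1.0, -0.2, -8.9]
grip_width: 0.0172
gripper_force: 59.1
```

```bash
python3 mj.py 0.8
```

```text
[ 0.4888 -0.2658  0.2546] h 0.0081 T 11.15
e [-0.0122 -0.0109] v 0.026 tilt -0.0111 -0.0039
h [ 0.0081  0.0196  0.0156  0.0124  0.01    0.0088  0.0087  0.01   -0.0021] dh [ 0.0115 -0.004  -0.0033 -0.0023 -0.0013 -0.0001  0.0012 -0.0121] e [-0.0088 -0.0067 -0.0048 -0.0033 -0.002  -0.001  -0.0004 -0.0001]
```

>>> servo_tool --deltas "0 0 0 0 0.006 0 0;0 0 0 0 0 0 0;0 0 0 0 -0.006 0 0;0 0 0 0 -0.003 0 0"

```text
time_s: 11.58
position: [0.4888, -0.2655, 0.2547]
tool_rot: [[-0.994, -0.113, 0.001], [-0.113, 0.994, -0.006], [-0.0, -0.006, -1.0]]
ft_force: [-0.5, 0.2, -8.9]
grip_width: 0.0173
gripper_force: 59.1
```

```bash
python3 mj.py 0.8
```

```text
[ 0.4888 -0.2655  0.2547] h 0.0056 T 11.58
e [-0.0074 -0.0073] v 0.001 tilt -0.004 -0.0045
h [0.0056 0.0349 0.034  0.029  0.0216 0.0139 0.0077 0.0049 0.0073] dh [ 0.0293 -0.0009 -0.0051 -0.0074 -0.0077 -0.0062 -0.0028  0.0024] e [-0.0072 -0.0068 -0.006  -0.0048 -0.0034 -0.002  -0.0009 -0.0003]
```

>>> servo_tool --deltas "0 0 0 0 0.013 0 0;0 0 0 0 0.013 0 0;0 0 0 0 0 0 0;0 0 0 0 -0.013 0 0;0 0 0 0 -0.015 0 0;0 0 0 0 0 0 0"

```text
time_s: 12.18
position: [0.4888, -0.2659, 0.2545]
tool_rot: [[-0.994, -0.113, 0.0], [-0.113, 0.994, -0.003], [0.0, -0.003, -1.0]]
ft_force: [-0.6, 0.5, -8.6]
grip_width: 0.0171
gripper_force: 59.1
```

```bash
python3 mj.py 0.8
```

```text
[ 0.4888 -0.2659  0.2545] h 0.0025 T 12.18
e [-0.0044 -0.004 ] v 0.008 tilt -0.0121 -0.0018
h [ 0.0025  0.0191  0.0178  0.0163  0.0149  0.0139  0.0133  0.0134 -0.0002] dh [ 0.0165 -0.0013 -0.0014 -0.0014 -0.0011 -0.0006  0.0001 -0.0136] e [-0.0033 -0.0027 -0.002  -0.0014 -0.0009 -0.0005 -0.0002 -0.0001]
```

>>> servo_tool --deltas "0 0 0 0 0.002 0 0;0 0 0 0 0 0 0;0 0 0 0 0 0 0;0 0 0 0 0 0 0;0 0 0 0 0 0 0;0 0 0 0 0 0 0;0 0 0 0 0 0 0;0 0 0 0 0 0 0"

```text
time_s: 12.95
position: [0.4888, -0.2656, 0.2547]
tool_rot: [[-0.994, -0.113, 0.001], [-0.113, 0.994, -0.006], [-0.0, -0.006, -1.0]]
ft_force: [-0.3, -0.6, -9.6]
grip_width: 0.0171
gripper_force: 59.1
```

```bash
python3 mj.py 0.8
```

```text
[ 0.4888 -0.2656  0.2547] h 0.006 T 12.95
e [-0.0039 -0.0039] v 0.0 tilt 0.0032 0.0033
h [0.006  0.0263 0.0258 0.0231 0.0192 0.0151 0.0118 0.0103 0.0116] dh [ 0.0203 -0.0005 -0.0027 -0.0039 -0.0041 -0.0033 -0.0015  0.0013] e [-0.0039 -0.0036 -0.0032 -0.0025 -0.0018 -0.0011 -0.0005 -0.0001]
```

>>> servo_tool --deltas "0 0 0 0 0 0 0;0 0 0 0 0 0 0;0 0 0 0 0 0 0;0 0 0 0 0 0 0;0 0 0 0 0 0 0;0 0 0 0 0 0 0;0 0 0 0 0 0 0;0 0 0 0 0 0 0"

```text
time_s: 13.72
position: [0.4888, -0.2656, 0.2547]
tool_rot: [[-0.994, -0.113, 0.001], [-0.113, 0.994, -0.006], [0.0, -0.006, -1.0]]
ft_force: [-0.4, -0.4, -8.1]
grip_width: 0.0166
gripper_force: 59.2
```

>>> servo_tool --deltas "0 0 0 0 0 0 0;0 0 0 0 0 0 0;0 0 0 0 0 0 0;0 0 0 0 0 0 0;0 0 0 0 0 0 0;0 0 0 0 0 0 0;0 0 0 0 0 0 0;0 0 0 0 0 0 0"

```text
time_s: 14.38
position: [0.4888, -0.2656, 0.2547]
tool_rot: [[-0.994, -0.113, 0.001], [-0.113, 0.994, -0.006], [-0.0, -0.006, -1.0]]
ft_force: [0.6, 1.0, -9.3]
grip_width: 0.0171
gripper_force: 59.2
```

>>> servo_tool --deltas "0 0 0 0 0 0 0;0 0 0 0 0 0 0;0 0 0 0 0 0 0;0 0 0 0 0 0 0;0 0 0 0 0 0 0;0 0 0 0 0 0 0;0 0 0 0 0 0 0;0 0 0 0 0 0 0"

```text
time_s: 15.05
position: [0.4888, -0.2656, 0.2547]
tool_rot: [[-0.994, -0.113, 0.001], [-0.113, 0.994, -0.006], [-0.0, -0.006, -1.0]]
ft_force: [-0.2, 0.0, -9.1]
grip_width: 0.0171
gripper_force: 59.2
```

>>> servo_tool --deltas "0 0 0 0 0 0 0;0 0 0 0 0 0 0;0 0 0 0 0 0 0;0 0 0 0 0 0 0;0 0 0 0 0 0 0;0 0 0 0 0 0 0;0 0 0 0 0 0 0;0 0 0 0 0 0 0"

```text
time_s: 15.72
position: [0.4888, -0.2656, 0.2547]
tool_rot: [[-0.994, -0.113, 0.001], [-0.113, 0.994, -0.006], [0.0, -0.006, -1.0]]
ft_force: [0.3, -0.0, -9.2]
grip_width: 0.0169
gripper_force: 59.2
```

```bash
python3 mj.py 0.8
python3 - <<'E'
from h import *
np.set_printoptions(precision=4,suppress=True)
o=env.observe();R=np.array(o["tool_rot"]);print(R,o["position"])
p=track("top");c=cloud(p);print(rect(c,(.38,.65),(.08,.52),(.04,.06)))
p=track("side");c=cloud(p);print(rect(c,(.38,.65),(.08,.52),(.04,.06)))
print(np.array([.512,.290,.187])-o["position"],"in tool",R.T@(np.array([.512,.290,.187])-o["position"])*1000)
E
```

```text
[ 0.4888 -0.2656  0.2547] h 0.006 T 15.72
e [-0.0039 -0.0039] v 0.0 tilt 0.0031 0.0031
h [0.006  0.0263 0.0258 0.0231 0.0192 0.0151 0.0118 0.0103 0.0116] dh [ 0.0204 -0.0005 -0.0027 -0.0039 -0.0041 -0.0033 -0.0015  0.0013] e [-0.0039 -0.0036 -0.0032 -0.0025 -0.0018 -0.0011 -0.0005 -0.0001]
[[-0.9936 -0.113   0.0006]
 [-0.113   0.9936 -0.006 ]
 [ 0.0001 -0.006  -1.    ]] [ 0.4888 -0.2656  0.2547]
{'t': 15.8667, 'cam': 'top', 'tilt': 0.0025, 'roll': 0.0013, 'floor_z': 0.1255, 'n': 1270, 'rail-1': -0.1639, 'rail+1': 0.165, 'e': -0.0054, 'rad': 0.0345, 'k': 177}
(4553, array([511.1, 291.3, 363.2, 220. ,  87.2]), array([0.5105, 0.2909, 0.0493]))
{'t': 15.9167, 'cam': 'side', 'tilt': 0.0035, 'roll': 0.0016, 'floor_z': 0.1271, 'n': 985, 'rail-1': -0.1615, 'rail+1': 0.1679, 'e': -0.0046, 'rad': 0.033, 'k': 666}
(8439, array([512.3, 289.8, 360.2, 220.3,  87.4]), array([0.515 , 0.2987, 0.05  ]))
[ 0.0232  0.5556 -0.0677] in tool [-85.8388 549.808   64.3739]
```

>>> servo_tool --deltas "0 0 0 0 -0.002 0 0.003;0 0 0 0 -0.002 0 0.006;0 0 0 0 0 0 0.009;0 0 0 0 0 0 0.012;0 0 0 0 0 0 0.015;0 0 0 0 0 0 0.015;0 0 0 0 0 0 0.015;0 0 0 0 0 0 0.015"

```text
time_s: 16.58
position: [0.4888, -0.2656, 0.2547]
tool_rot: [[-1.0, -0.022, 0.0], [-0.022, 1.0, -0.002], [-0.0, -0.002, -1.0]]
ft_force: [0.3, -0.8, -8.7]
grip_width: 0.0172
gripper_force: 59.2
```

>>> servo_tool --deltas "0 0 0 0 0 0 0.015;0 0 0 0 0 0 0.015;0 0 0 0 0 0 0.013;0 0 0 0 0 0 0.011;0 0 0 0 0 0 0.008;0 0 0 0 0 0 0.005;0 0 0 0 0 0 0.003;0 0 0 0 0 0 0"

```text
time_s: 17.25
position: [0.4888, -0.2656, 0.2547]
tool_rot: [[-0.999, 0.047, 0.0], [0.047, 0.999, -0.002], [-0.0, -0.002, -1.0]]
ft_force: [-0.1, -0.1, -8.3]
grip_width: 0.0172
gripper_force: 59.2
```

```bash
python3 mj.py 0.8; python3 -c "
from h import *
o=env.observe();print(np.round(o['tool_rot'],4));c=cloud(env.get_image('wrist'))
x,y,_=o['position'];print(rect(c,(x-.13,x+.13),(y+.14,y+.19),(.148,.18)),rect(c,(x-.13,x+.13),(y-.19,y-.14),(.148,.18)))"
```

```text
[ 0.4888 -0.2656  0.2547] h 0.002 T 17.25
e [-0.004 -0.004] v 0.0 tilt -0.0006 -0.0006
h [0.002  0.0266 0.0261 0.0233 0.0193 0.015  0.0116 0.0101 0.0114] dh [ 0.0246 -0.0005 -0.0028 -0.004  -0.0042 -0.0034 -0.0015  0.0013] e [-0.004  -0.0037 -0.0033 -0.0026 -0.0018 -0.0011 -0.0005 -0.0001]
[[-9.989e-01  4.670e-02  2.000e-04]
 [ 4.670e-02  9.989e-01 -2.000e-03]
 [-3.000e-04 -2.000e-03 -1.000e+00]]
(7420, array([ 496.8, -101.6,   11.6,  189.7,   87.4]), array([ 0.4861, -0.1036,  0.1623])) (7341, array([ 481.7, -430.1,   12. ,  189.5,   87.4]), array([ 0.4714, -0.4271,  0.1622]))
```

>>> servo_tool --deltas "0 0 0.5 0 0 0 0;0 0 1 0 0 0 0;0 0 1.5 0 0 0 0;0 0 2 0 0 0 0;0 0 2.5 0 0 0 0;0 0 3 0 0 0 0;0 0 3.5 0 0 0 0;0 0 4 0 0 0 0"

```text
time_s: 18.07
position: [0.4896, -0.2472, 0.2546]
tool_rot: [[-0.999, 0.047, 0.0], [0.047, 0.999, -0.002], [-0.0, -0.002, -1.0]]
ft_force: [1.3, -1.2, -8.7]
grip_width: 0.0172
gripper_force: 59.2
```

>>> servo_tool --deltas "0 0 4.5 0 0 0 0;0 0 5 0 0 0 0;0 0 5.5 0 0 0 0;0 0 6 0 0 0 0;0 0 6.5 0 0 0 0;0 0 7 0 0 0 0;0 0 7.5 0 0 0 0;0 0 8 0 0 0 0"

```text
time_s: 18.73
position: [0.492, -0.1969, 0.2546]
tool_rot: [[-0.999, 0.047, 0.0], [0.047, 0.999, -0.002], [-0.0, -0.002, -1.0]]
ft_force: [0.0, 0.1, -8.1]
grip_width: 0.0168
gripper_force: 59.2
```

>>> servo_tool --deltas "0 0 8 0 0 0 0;0 0 8 0 0 0 0;0 0 8 0 0 0 0;0 0 8 0 0 0 0;0 0 8 0 0 0 0;0 0 8 0 0 0 0;0 0 8 0 0 0 0;0 0 8 0 0 0 0"

```text
time_s: 19.4
position: [0.495, -0.1329, 0.2544]
tool_rot: [[-0.999, 0.047, 0.0], [0.047, 0.999, -0.002], [-0.0, -0.002, -1.0]]
ft_force: [-0.6, -0.5, -8.4]
grip_width: 0.0176
gripper_force: 59.2
```

>>> servo_tool --deltas "0 0 8 0 0 0 0;0 0 8 0 0 0 0;0 0 8 0 0 0 0;0 0 8 0 0 0 0;0 0 8 0 0 0 0;0 0 8 0 0 0 0;0 0 8 0 0 0 0;0 0 8 0 0 0 0"

```text
time_s: 20.07
position: [0.498, -0.069, 0.2543]
tool_rot: [[-0.999, 0.047, 0.0], [0.047, 0.999, -0.002], [-0.0, -0.002, -1.0]]
ft_force: [0.3, -0.1, -8.8]
grip_width: 0.0169
gripper_force: 59.2
```

>>> servo_tool --deltas "0 0 8 0 0 0 0;0 0 8 0 0 0 0;0 0 8 0 0 0 0;0 0 8 0 0 0 0;0 0 8 0 0 0 0;0 0 8 0 0 0 0;0 0 8 0 0 0 0;0 0 8 0 0 0 0"

```text
time_s: 20.73
position: [0.501, -0.0051, 0.2542]
tool_rot: [[-0.999, 0.047, 0.0], [0.047, 0.999, -0.002], [-0.0, -0.002, -1.0]]
ft_force: [-0.2, 0.3, -8.8]
grip_width: 0.0173
gripper_force: 59.2
```

>>> servo_tool --deltas "0 0 8 0 0 0 0;0 0 8 0 0 0 0;0 0 8 0 0 0 0;0 0 8 0 0 0 0;0 0 8 0 0 0 0;0 0 8 0 0 0 0;0 0 8 0 0 0 0;0 0 8 0 0 0 0"

```text
time_s: 21.4
position: [0.504, 0.0588, 0.254]
tool_rot: [[-0.999, 0.047, 0.0], [0.047, 0.999, -0.002], [-0.0, -0.002, -1.0]]
ft_force: [-0.3, -0.3, -7.2]
grip_width: 0.0171
gripper_force: 59.2
```

>>> servo_tool --deltas "0 0 8 0 0 0 0;0 0 8 0 0 0 0;0 0 8 0 0 0 0;0 0 8 0 0 0 0;0 0 8 0 0 0 0;0 0 8 0 0 0 0;0 0 8 0 0 0 0;0 0 8 0 0 0 0"

```text
time_s: 22.07
position: [0.507, 0.1228, 0.2539]
tool_rot: [[-0.999, 0.047, 0.0], [0.047, 0.999, -0.002], [-0.0, -0.002, -1.0]]
ft_force: [0.3, -0.2, -7.7]
grip_width: 0.0171
gripper_force: 59.2
```

>>> servo_tool --deltas "0 0.5 8 0 0 0 0;0 0.5 8 0 0 0 0;0 0.5 8 0 0 0 0;0 0.5 8 0 0 0 0;0 0.5 8 0 0 0 0;0 0.5 8 0 0 0 0;0 0.5 8 0 0 0 0;0 0 8 0 0 0 0"

```text
time_s: 22.73
position: [0.5063, 0.1869, 0.2538]
tool_rot: [[-0.999, 0.047, 0.0], [0.047, 0.999, -0.002], [-0.0, -0.002, -1.0]]
ft_force: [0.2, 0.6, -9.2]
grip_width: 0.0174
gripper_force: 59.2
```

>>> servo_tool --deltas "0 0 8 0 0 0 0;0 0 8 0 0 0 0;0 0 8 0 0 0 0;0 0 7.5 0 0 0 0;0 0 7 0 0 0 0;0 0 6.5 0 0 0 0;0 0 6 0 0 0 0;0 0 5.5 0 0 0 0"

```text
time_s: 23.4
position: [0.5091, 0.2431, 0.2536]
tool_rot: [[-0.999, 0.047, 0.0], [0.047, 0.999, -0.002], [-0.0, -0.002, -1.0]]
ft_force: [0.0, -0.2, -8.5]
grip_width: 0.0172
gripper_force: 59.1
```

>>> servo_tool --deltas "0 0 5 0 0 0 0;0 0 4.5 0 0 0 0;0 0 4 0 0 0 0;0 0 3.5 0 0 0 0;0 0 3 0 0 0 0;0 0 2.5 0 0 0 0;0 0 2 0 0 0 0;0 0 1.5 0 0 0 0"

```text
time_s: 24.07
position: [0.5103, 0.2686, 0.2536]
tool_rot: [[-0.999, 0.047, 0.0], [0.047, 0.999, -0.002], [-0.0, -0.002, -1.0]]
ft_force: [-0.1, -0.2, -8.3]
grip_width: 0.0172
gripper_force: 59.1
```

>>> servo_tool --deltas "0 0 1 0 0 0 0;0 0 0.5 0 0 0 0;0 0 0 0 0 0 0;0 0 0 0 0 0 0"

```text
time_s: 24.4
position: [0.5104, 0.2699, 0.2536]
tool_rot: [[-0.999, 0.047, 0.0], [0.047, 0.999, -0.002], [-0.0, -0.002, -1.0]]
ft_force: [0.2, 0.0, -9.0]
grip_width: 0.0173
gripper_force: 59.1
```

```bash
cat > pl.py <<'E'
from h import *
o=env.observe();R=np.array(o["tool_rot"]);tcp=np.array(o["position"]);print(np.round(R,4))
for n in("wrist","top","side"):
    p=env.get_image(n);c=cloud(p);x,y,z=tcp;zu=z-.137
    a=[rect(c,(x-.13,x+.13),(y+s*.165-.027,y+s*.165+.027),(zu+.03,zu+.062)) for s in(-1,1)]
    if None in a: print(n,a);continue
    m=(a[0][1][:2]+a[1][1][:2])/2
    print(n,a[0],a[1],"mid",m,"to go in tool mm",np.round(R.T[:2,:2]@(np.array([511.8,290.5])-m),1))
    print("  stand",rect(c,(.38,.65),(.08,.52),(.04,.056)) if zu>.08 else "")
    if n=="top":save(p,"top_"+str(round(o["time_s"])),(60,150,260,300),3)
E
python3 mj.py 0.8;python3 pl.py
```

```text
[0.5104 0.2699 0.2536] h 0.0021 T 24.4
e [-0.0042 -0.0042] v 0.0 tilt -0.0003 0.0001
h [0.0021 0.027  0.0264 0.0236 0.0194 0.015  0.0115 0.0099 0.0112] dh [ 0.0249 -0.0005 -0.0029 -0.0042 -0.0044 -0.0035 -0.0016  0.0014] e [-0.0041 -0.0039 -0.0034 -0.0027 -0.0019 -0.0011 -0.0005 -0.0001]
[[-9.989e-01  4.690e-02  3.000e-04]
 [ 4.690e-02  9.989e-01 -2.100e-03]
 [-4.000e-04 -2.000e-03 -1.000e+00]]
wrist (7409, array([503.4, 105.3,  12.1, 189.8,  87.5]), array([0.493 , 0.1084, 0.161 ])) (7461, array([518.5, 433.9,  11.9, 190. ,  87.3]), array([0.5078, 0.4319, 0.1611])) mid [510.95 269.6 ] to go in tool mm [ 0.1 20.9]
  stand (1332, array([406.6, 295.8, 359.9,   6.1,  87.3]), array([0.4064, 0.2921, 0.0497]))
top (293, array([502. , 105.3,  12.1, 189.7,  87.4]), array([0.501 , 0.1039, 0.1628])) (130, array([516.4, 432.7,  13.8, 188.4,  86.5]), array([0.4651, 0.4346, 0.161 ])) mid [509.2 269. ] to go in tool mm [-1.6 21.6]
  stand (318, array([509.9, 255.9, 291.7, 220.5,  87.4]), array([0.4898, 0.1979, 0.049 ]))
side (468, array([503.2, 105.9,  14. , 189.1,  87.2]), array([0.4779, 0.1095, 0.1601])) (1166, array([517.6, 435. ,  11.8, 189.3,  87.6]), array([0.515 , 0.4373, 0.162 ])) mid [510.4  270.45] to go in tool mm [-0.5 20.1]
  stand (1737, array([460.7, 330.8, 416.7, 179.5,  53.2]), array([0.4987, 0.3766, 0.0497]))
```

>>> servo_tool --deltas "0 0 0.5 0 0 0 0;0 0 1 0 0 0 0;0 0 1.5 0 0 0 0;0 0 2 0 0 0 0;0 0 2.5 0 0 0 0;0 0 2.5 0 0 0 0;0 0 2.5 0 0 0 0;0 0 2 0 0 0 0"

```text
time_s: 25.32
position: [0.511, 0.2848, 0.2535]
tool_rot: [[-0.999, 0.047, 0.0], [0.047, 0.999, -0.002], [-0.0, -0.002, -1.0]]
ft_force: [-0.6, -0.3, -8.7]
grip_width: 0.0175
gripper_force: 59.1
```

>>> servo_tool --deltas "0 0 2 0 0 0 0;0 0 1.5 0 0 0 0;0 0 1.5 0 0 0 0;0 0 1 0 0 0 0;0 0 0.5 0 0 0 0;0 0 0 0 0 0 0"

```text
time_s: 25.82
position: [0.5114, 0.291, 0.2536]
tool_rot: [[-0.999, 0.047, 0.0], [0.047, 0.999, -0.002], [-0.0, -0.002, -1.0]]
ft_force: [-0.1, -0.3, -8.3]
grip_width: 0.0172
gripper_force: 59.1
```

>>> servo_tool --deltas "0 0 0 3 0 0 0;0 0 0 6 0 0 0;0 0 0 8 0 0 0;0 0 0 9 0 0 0;0 0 0 9 0 0 0;0 0 0 8 0 0 0;0 0 0 6 0 0 0;0 0 0 4 0 0 0"

```text
time_s: 26.48
position: [0.5111, 0.2908, 0.1994]
tool_rot: [[-0.999, 0.047, -0.001], [0.047, 0.999, -0.002], [0.001, -0.002, -1.0]]
ft_force: [0.0, -0.3, -8.0]
grip_width: 0.017
gripper_force: 59.1
```

```bash
python3 mj.py 0.8;python3 pl.py; python3 -c "
from h import *
track('wrist');track('side')"
```

```text
[0.5111 0.2908 0.1994] h 0.0024 T 26.48
e [-0.0044 -0.0043] v 0.002 tilt -0.0002 -0.0006
h [0.0024 0.0273 0.0268 0.0238 0.0195 0.0149 0.0113 0.0096 0.0111] dh [ 0.0249 -0.0005 -0.003  -0.0043 -0.0046 -0.0037 -0.0016  0.0014] e [-0.0043 -0.004  -0.0035 -0.0028 -0.002  -0.0012 -0.0005 -0.0002]
[[-0.9989  0.0468 -0.0011]
 [ 0.0468  0.9989 -0.0024]
 [ 0.001  -0.0025 -1.    ]]
wrist (7395, array([504. , 126.4,  11.7, 189.8,  87.4]), array([0.4935, 0.1292, 0.1072])) (7471, array([519. , 454.6,  11.8, 189.7,  87.4]), array([0.5082, 0.4527, 0.1073])) mid [511.5 290.5] to go in tool mm [-0.3  0. ]
  stand 
top (270, array([502.8, 125.6,  12.3, 187.9,  87.2]), array([0.5015, 0.1248, 0.1102])) (105, array([519.8, 456.1,  15.4, 184. ,  87.9]), array([0.4759, 0.4554, 0.1083])) mid [511.3  290.85] to go in tool mm [-0.5 -0.3]
  stand 
side (438, array([504.3, 127.1,  13.2, 189.5,  88. ]), array([0.4735, 0.1307, 0.1071])) (1057, array([518.6, 455.9,  11.5, 189.6,  87.4]), array([0.5217, 0.4577, 0.1097])) mid [511.45 291.5 ] to go in tool mm [-0.4 -1. ]
  stand 
{'t': 26.7833, 'cam': 'wrist', 'tilt': -0.0015, 'roll': -0.0022, 'floor_z': 0.0722, 'n': 46553, 'rail-1': -0.162, 'rail+1': 0.1618, 'e': -0.0045, 'rad': 0.0332, 'k': 8774}
{'t': 26.8333, 'cam': 'side', 'tilt': -0.0017, 'roll': 0.0005, 'floor_z': 0.073, 'n': 5676, 'rail-1': -0.1619, 'rail+1': 0.167, 'e': -0.0047, 'rad': 0.0332, 'k': 1862}
```

>>> servo_tool --deltas "0 0 0 2 0 0 0;0 0 0 2 0 0 0;0 0 0 2 0 0 0;0 0 0 2 0 0 0;0 0 0 1.5 0 0 0;0 0 0 1 0 0 0;0 0 0 0.7 0 0 0;0 0 0 0.5 0 0 0"

```text
time_s: 27.5
position: [0.5114, 0.2908, 0.1888]
tool_rot: [[-0.999, 0.047, 0.0], [0.047, 0.999, -0.002], [-0.0, -0.002, -1.0]]
ft_force: [0.6, 0.2, -7.9]
grip_width: 0.0169
gripper_force: 59.1
```

>>> servo_tool --deltas "0 0 0 0.5 0 0 0;0 0 0 0.5 0 0 0;0 0 0 0.5 0 0 0;0 0 0 0.5 0 0 0;0 0 0 0 0 0 0"

```text
time_s: 27.92
position: [0.5114, 0.2908, 0.187]
tool_rot: [[-0.999, 0.047, 0.001], [0.047, 0.999, -0.002], [-0.001, -0.002, -1.0]]
ft_force: [-0.1, -0.1, -5.9]
grip_width: 0.0172
gripper_force: 59.4
```

```bash
python3 mj.py 0.8|head -2; python3 -c "
from h import *
track('wrist');print(env.observe()['ft_force'])"
```

```text
[0.5114 0.2908 0.187 ] h 0.0019 T 27.92
e [-0.0044 -0.0044] v -0.001 tilt 0.0003 0.0004
{'t': 28.0667, 'cam': 'wrist', 'tilt': 0.0003, 'roll': -0.001, 'floor_z': 0.0582, 'n': 46330, 'rail-1': -0.1621, 'rail+1': 0.1617, 'e': -0.0046, 'rad': 0.0332, 'k': 8768}
[-0.99403402  0.48031886 -5.86883996]
```

Contact has begun (force down to 5.9 N). Settle the last fraction gently.

>>> servo_tool --deltas "0 0 0 0.3 0 0 0;0 0 0 0.2 0 0 0;0 0 0 0.2 0 0 0;0 0 0 0 0 0 0"

```text
time_s: 28.4
position: [0.5114, 0.2909, 0.187]
tool_rot: [[-0.999, 0.047, 0.001], [0.047, 0.999, -0.002], [-0.001, -0.002, -1.0]]
ft_force: [-1.6, -1.2, 2.0]
grip_width: 0.0172
gripper_force: 60.7
```

```bash
python3 mj.py 0.8|head -2; python3 -c "
from h import *
print(env.observe()['ft_force'],env.observe()['wrist_torque'])"
```

```text
[0.5114 0.2909 0.187 ] h 0.0016 T 28.4
e [-0.0044 -0.0043] v 0.001 tilt 0.0003 0.0003
[-2.61018677 -1.25356046  3.00849924] [-0.24555035  0.59479125 -0.0188532 ]
```

>>> servo_tool --deltas "0.3 0 0 0 0 0 0;0.5 0 0 0 0 0 0;0.7 0 0 0 0 0 0;0.9 0 0 0 0 0 0;1 0 0 0 0 0 0;1 0 0 0 0 0 0"

```text
time_s: 29.0
position: [0.5115, 0.2908, 0.1862]
tool_rot: [[-0.999, 0.047, 0.0], [0.047, 0.999, -0.002], [-0.001, -0.002, -1.0]]
ft_force: [0.8, 0.3, 0.2]
grip_width: 0.0836
gripper_force: 0.0
```

```bash
python3 mj.py 0.8|head -2; python3 pl.py|grep wrist; python3 -c "
from h import *
print(env.observe()['ft_force'],env.observe()['grip_width']);save(env.get_image('wrist'),'w3')"
```

```text
[0.5115 0.2908 0.1862] h 0.0019 T 29.0
e [-0.0044 -0.0043] v 0.002 tilt 0.0003 0.0003
wrist (7653, array([504.4, 126.3,  12. , 189.9,  87.2]), array([0.4941, 0.1294, 0.0942])) (7694, array([519.3, 454.8,  11.7, 189.5,  87.4]), array([0.5088, 0.4528, 0.0941])) mid [511.85 290.55] to go in tool mm [ 0.  -0.1]
[0.41173198 0.38119422 0.46987007] 0.08558285758696603
```

View pics/w3.png

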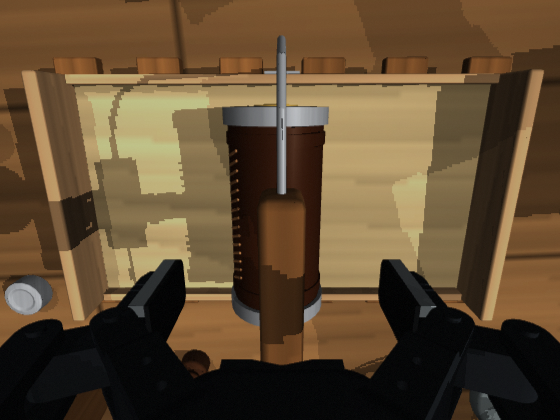

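The tray sits centred on the slats. The fingers are clear of the grip at (282,250), and the flask is in the middle at (276,210). Retreat straight up.

>>> servo_tool --deltas "1 0 0 -5 0 0 0;1 0 0 -10 0 0 0;1 0 0 -15 0 0 0;1 0 0 -20 0 0 0;1 0 0 -25 0 0 0;1 0 0 -25 0 0 0;1 0 0 -15 0 0 0;1 0 0 0 0 0 0"

```text
time_s: 29.97
position: [0.5121, 0.2914, 0.3058]
tool_rot: [[-0.999, 0.047, 0.008], [0.047, 0.999, 0.0], [-0.008, 0.001, -1.0]]
ft_force: [0.2, -0.1, -0.1]
grip_width: 0.0851
gripper_force: 0.0
```

Run:
```python
from h import *
p=env.get_image("side");q=env.get_image("top");o=env.observe()
save(p,"side_end")
X=np.array([.0454,.99897]);C=np.array([.5118,.2905])
for n,k in(("wrist",env.get_image("wrist")),("side",p)):
    c=cloud(k);d=c[:,:2]-C;u=d@X;v=d@np.array([-X[1],X[0]])
    f=(abs(v)<.066)&(abs(u)<.1)&(c[:,2]>.1)&(c[:,2]<.134)
    print(n,"flask u range",np.percentile(u[f],[2,98]),np.median(u[f][c[f,2]>.125]))
print(o["position"],o["time_s"])
```

```text
wrist flask u range [-0.03523577  0.02705085] -0.010590627870227121
side flask u range [-0.0261332   0.02849279] -0.0021940434421376625
[0.51124233 0.29103927 0.30148367] 30.0667
```

View pics/side_end.png

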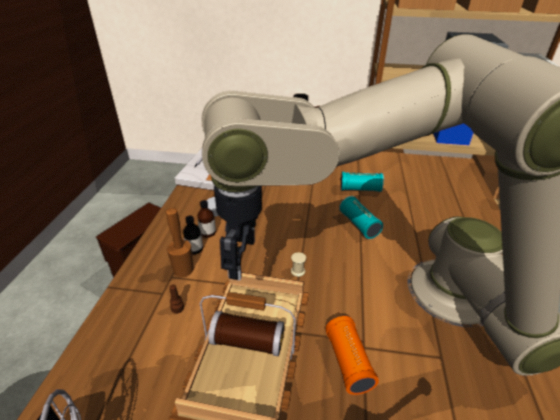

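The tray rests on the stand, with the flask mid-tray at (247,332). The gripper is clear and the bystanders are untouched: spool (298,263), bottles (195,230), maul (180,255). Handing in.

```bash
python3 -c "
from rig import env
print(env.close_job())"
```

```text
the job is handed in; nothing more can be done
None
```

The tray is on the drying stand, centred and lined up to within about 1 mm. The flask is at rest about 4 mm from the tray's middle. On its first roll it overshot the middle by 40 mm, well short of the end rail, before I brought it back. It then stayed in the middle for over 15 s in the air, and the job was handed in at about 30 s.

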